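# Find where the rail carriage binds, back it off and lock it

### The arm

A 7-joint arm with a two-finger parallel gripper is mounted at the origin on the work surface. World frame = base frame: x ahead of the robot, y to its left, z up, the work surface at z = 0. Lengths are in mm, angles in rad, forces in N, time in s.
With the tool pointing down it reaches from about 400 to 875 mm from the base axis. Payload 4.4 kg.
Tool frame: the origin (TCP) lies midway between the tips of the shut fingers; the grasp point (between the pads) lies 19 mm behind it; z points along the fingers, y is the line along which they close (so a half turn about z gives the same grasp; the last joint's range is limited). The gripper opens to 85 mm and grips with 20 to 120 N. Pads are 22 mm wide; open, the fingers measure 114 mm over their backs; the gripper's body (76 mm by 85 mm) begins 54 mm behind the grasp point. The pads swing forward as they close: fully open they stand 13 mm farther back than shut.
Start: joints at [1.191, 0.628, 0.038, 1.517, -0.027, 0.996, -0.02], TCP at [200.667, -618.264, 231.313] pointing down, gripper open.
Joint ranges: [-3.06, 3.06], [-0.37, 2.12], [-1.25, 1.32], [0.18, 2.47], [-1.1, 4.24], [0.23, 1.98], [-2.94, 2.94]. Speed limits (rad/s): [2.57, 2.57, 3.14, 3.14, 3.14, 3.14, 3.14].

### API

Orientations are given as [roll, pitch, yaw] about the fixed x, y, z axes, in that order (R = Rz(yaw) Ry(pitch) Rx(roll)).
In Python, from cell import read_state, get_image, finish_job gives the robot as it stands.
- The arm moves only by the tool send_rows, never from a script. Its argument "series" is a list of rows, each an object of numbers: "ax", "ay", "az": the turn, a rotation vector about the tool's x, y, z in rad; "dx", "dy", "dz": the shift along the tool's x, y, z in cm; "hand": the closure, from 0 (fully open) to 1 (shut). In form: [{"ax": .., "ay": .., "az": .., "dx": .., "dy": .., "dz": .., "hand": ..}, ...]. A call has 1 to 10 rows; each row is the pose to reach, as a shift and turn from the pose commanded when the call began, along the tool's axes at that moment; what a row does not reach only later rows make up. A row lasts 1/10 s, in which the tool goes at most 50 mm and 8.59 degrees, less where a joint would pass 70% of its speed; a pose out of reach is approached as far as the arm can. A call with a gripper value outside its range is refused whole. The fingers move at their own pace and stop on an object; the grip force is fixed at half the most. Time passes only in rows, so rows that repeat a pose let the fingers close. It gives the time, the measured TCP pose, the force, the opening and the grip force at its end, in the units of the state.
- read_state(): the state, without advancing time (a new reading comes with each control period).
- get_image(name): name is "scene" or "top"; returns a dict with "pixels" (480x640x3 uint8, red, green, blue), "mtx" (3x3 intrinsics, pixels), "k1" (the pictures are not rectified: a ray, as slopes to the right and down, at radius r is drawn at 1 + k1 r^2 times it, then the intrinsics apply), "R" (3x3) and "t" (3): a world point X has camera coordinates R X + t. Camera axes: x right, y down, z forward; pixel columns grow to the right and rows downward; lengths in mm; the calibration is good to about 2 mm. A picture is of the moment at which its call begins. There is no depth.
- finish_job(): hands the job in; it is judged then, once.
The state is a dict: "clock": time; "qpos": joint angles; "qd": joint speeds; "tau": joint torques, N m; "eef_pos": TCP position; "tool_rot": TCP orientation; "force": force on the tool from outside, world axes, zero at the start; "torque": the same for the moment, N m; "width": finger opening in mm; "gripper_force": force on a finger pad.
Only numpy, scipy, OpenCV 4.12 (cv2) and the standard library are available. Lean on these libraries where they do the work, as an engineer would, in place of code of your own. Each camera call takes 0.05 s, during which the arm holds its last target. There are 200 camera calls.

### The job

The wooden carriage binds somewhere along its aluminium rail. Slide it by its black knob towards the wood block end until you feel it going tight, without forcing it into the tight spot; then back it off about 30 mm so that it runs free, press its red lock lever down flat to hold it there, and let go. Leave everything else on the bench alone.

Things in the scene. Friction and masses are not known exactly. Their poses are not given: they have to be found in the camera images.
- rail: Fixed bench rig: straight silver aluminium T-slot rail, 680 mm long, 80 wide, 40 high, with a silver upright (80 x 40 mm, top 190 mm above the table) at each end. Origin: centre of the rail's underside. y axis: along the rail, towards the end with the wood block and black plate; x: across it, away from the robot; z up. Its slot is pinched somewhere: not visible, in no reading.
- carriage (a joint): How far (m) the carriage stands along the rail, growing towards the wood block end; range 0 to 0.335 (there it is still 12 mm short of the black plate). Starts at 0.01 to 0.07. It rolls with about 1.5 N of drag. The tight spot begins somewhere between 0.16 and 0.28.
- carriage_top (a point): Middle of the carriage's flat top, 54 mm above the table: a plywood saddle over the rail, 120 mm across, 150 mm along it. Axes as the rail's. In the tight spot its drag climbs steadily by about 1 N per mm of further travel above the 1.5 N, and eases the same way as it is backed out; it does not spring back. Over about 20 N of push is forcing it.
- knob (a point): Centre, half-way up, of the black upright cylindrical push knob on the carriage: 24 mm diameter, 56 mm high (54 to 110 mm above the table); it does not turn. Axes as the rail's: y along the rail towards the wood block, z up. It is 45 mm from the carriage's middle in -y; the lock lever's pivot is 28 mm in +x and 90 mm in +y from it, 72 mm above the table.
- lock (a joint): Angle (rad) of the red-handled lock lever on the carriage: 0 = raised about 45 degrees (free), 0.75 = pressed down flat to its stop (locked; over 0.6 counts). Starts at 0 to 0.1 and stays where it is left. Pressing at the grip takes 3 to 10 N, more as its brake pad bites on the rail; it swings across the rail, so pressing does not shift the carriage. Locked, the carriage is held against about 15 N.
- lock_handle (a point): Middle of the lever's round red grip (15 mm thick, 57 mm long), 60 mm from the lever's pivot, which lies to its +x. Raised it is about 115 mm above the table and 42 mm from the pivot across the rail; flat, 75 mm above the table. Pressing straight down where the raised grip's middle is takes the lever flat (the touching point ends 42 mm from the pivot, grip top 82 mm up).

How it is judged (in metres and radians):
On the way, in this order (a step that is already met when the one before it is completed fails the run):
1. the carriage has been slid into the start of the tight spot, so that it is felt (at least about 1.5 N above its rolling drag) (contact force between roller_c0 and tight_c0 above 2 N), for 0.1 s.
2. it has been backed off: it stands 6 to 45 mm short of where the tight spot begins (y of tight_c0 in the frame of knob between 0.068 and 0.107 m), for 0.2 s.
At the end, for the whole second after the job is handed in: The carriage stands still, 6 to 45 mm short of where the tight spot begins (about 30 mm back from where it was felt), with its red lock lever pressed down flat (joint over 0.6 rad) and nothing touched by the fingers (all of step 2 and value of joint lock above 0.6 rad and velocity of joint carriage between -0.005 and 0.005 m/s and contact force between the fingers and anything else below 0.5 N).
It fails at once if the carriage is forced into the tight spot (over about 20 N) (contact force between roller_c0 and tight_c0 above 30 N).
It fails at once if the carriage is forced right through the tight spot (y of tight_c0 in the frame of knob below 0.034 m).
It fails at once if another thing on the bench is pushed more than 25 mm (distance of any of battery, staple_box, pliers, multimeter, screwdriver, hex_key, screw_tray from where it was at the start of the episode above 0.025 m).
It also fails if it takes over 51 s, if anything falls off the work surface, if the arm or the gripper's body presses on something with over 40 N, if the wrist force passes 120 N, or if a joint passes its speed limit or range.

## Working session

There is one attempt and no reset: what is moved stays moved. The work goes in short steps, Python scripts to look and compute and a tool call to move; the robot and the scene stay as the last step left them, time stands still between calls to the robot, and variables do not carry over. Pictures are saved under pics/ and viewed, at most 10 in all, crops included, and the job is handed in when it is done.

Besides the shell and the picture viewer there is one more tool, called as name(argument=value, ...) on one line, values as JSON. send_rows: Moves the arm, as the interface text tells. Its arguments: {"type":"object","properties":{"series":{"type":"array","items":{"type":"object","properties":{"ax":{"type":"number"},"ay":{"type":"number"},"az":{"type":"number"},"dx":{"type":"number"},"dy":{"type":"number"},"dz":{"type":"number"},"hand":{"type":"number"}}}}},"required":["series"]}

```bash
mkdir -p pics; python3 - <<'E'
from cell import *
import cv2
for n in("scene","top"):
    i=get_image(n); cv2.imwrite(f"pics/{n}0.png",i["pixels"][:,:,::-1]); print(n,i["mtx"],i["k1"],i["R"],i["t"])
print(read_state())
E
```

```text
scene [[468.39260928   0.         321.43520151]
 [  0.         468.39260928 234.47948681]
 [  0.           0.           1.        ]] -0.10753322877122685 [[-0.74067415  0.67184133 -0.00557083]
 [ 0.48952845  0.53396635 -0.68937786]
 [-0.46017791 -0.51333144 -0.72438051]] [ 492.14191831 -154.05653171  922.74508041]
top [[461.29804441   0.         324.18150928]
 [  0.         461.29804441 239.04654148]
 [  0.           0.           1.        ]] -0.1184040750993289 [[-0.02607664 -0.99906541 -0.03447183]
 [-0.98231564  0.03200465 -0.18447678]
 [ 0.18540763  0.02905168 -0.98223216]] [-57.25407262 560.33855684 647.83260418]
{'clock': 0.1, 'qpos': array([ 1.1912153 ,  0.62927393,  0.0384456 ,  1.51826506, -0.02698922,
        0.99632283, -0.01999918]), 'qd': array([ 0.00126575, -0.00258251,  0.00023259, -0.00267819, -0.00053946,
        0.00010573, -0.00094136]), 'tau': array([ 2.92120632e-03, -5.64533830e+01,  1.23047076e+00, -1.93974191e+01,
        1.12980188e-02,  5.45478018e-03,  3.49676350e-05]), 'eef_pos': array([ 200.47701066, -617.71338187,  230.46886494]), 'tool_rot': array([-3.13984173e+00,  2.85048191e-05,  3.13787113e-01]), 'force': array([-0.09601675, -0.54353986, -0.23290918]), 'torque': array([ 0.0460214 , -0.05354747,  0.05050059]), 'gripper_force': 0.0, 'width': 85.21735284799682}
```

View pics/scene0.png

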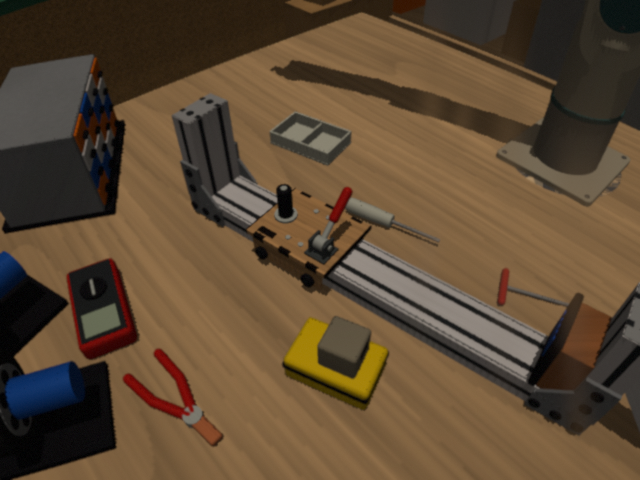

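View pics/top0.png

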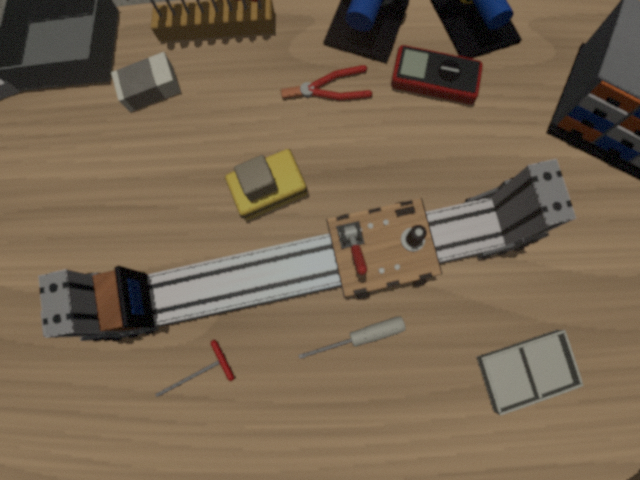

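The scene view has the knob top at (285,187) and the red grip at (341,205). In the top view the knob top is at (419,231) and the grip middle at (359,260), with the wood block at the left end. Rail edges in the top view run (152,273)-(328,237) and (157,324)-(340,289).

```bash
cat > h.py <<'E'
from cell import *
import numpy as np, cv2
def ray(i,p):
    q=cv2.undistortPoints(np.array([[p]],float),i["mtx"],np.array([i["k1"],0,0,0,0.]))[0,0]
    R=np.array(i["R"]);return -R.T@np.array(i["t"]),R.T@np.array([q[0],q[1],1])
def onz(i,p,z):
    c,d=ray(i,p);return c+d*(z-c[2])/d[2]
def tri(a,p,b,q):
    c,d=ray(a,p);e,f=ray(b,q)
    s=np.linalg.lstsq(np.c_[d,-f],e-c,rcond=None)[0]
    x,y=c+d*s[0],e+f*s[1];return (x+y)/2,np.linalg.norm(x-y)
E
python3 - <<'E'
from h import *
np.set_printoptions(precision=1,suppress=True)
s=get_image("scene");t=get_image("top")
print("knobtop",tri(s,(285,187),t,(419,231)),onz(t,(419,231),110),onz(s,(285,187),110))
print("grip",tri(s,(341,205),t,(359,260)),onz(t,(359,260),115))
for a,b in(((152,273),(328,237)),((157,324),(340,289))):
    A,B=onz(t,a,40),onz(t,b,40);print(A,B,np.arctan2(*(A-B)[1::-1]))
print("carr",[onz(t,p,54) for p in((328,212),(423,199),(441,277),(343,296))])
print("upr",[onz(t,p,190) for p in((540,163),(566,160),(575,215),(553,225),(40,275),(42,335))])
E
```

```text
knobtop (array([ 552.6, -205.3,  112.6]), np.float64(3.6698510456591285)) [ 554.4 -207.2  110. ] [ 550. -206.  110.]
grip (array([ 516.2, -121.9,  109.9]), np.float64(1.2312154824338066)) [ 515.8 -122.2  115. ]
[515.2 197.8  40. ] [563.5 -79.3  40. ] 1.7434455844123762
[436.  187.2  40. ] [483.  -95.2  40. ] 1.7357113235288506
carr [array([599.7, -80.7,  54. ]), array([ 615.4, -226.8,   54. ]), array([ 494.9, -245.8,   54. ]), array([471.5, -99.3,  54. ])]
upr [array([ 621.3, -353.7,  190. ]), array([ 624.8, -389.1,  190. ]), array([ 552.5, -390.8,  190. ]), array([ 540.6, -360.3,  190. ]), array([497.2, 288. , 190. ]), array([421.1, 280. , 190. ])]
```

send_rows(series=[{"dx":46.2,"dy":-28.2,"az":0.145,"hand":0},{"dx":46.2,"dy":-28.2,"az":0.145,"hand":0},{"dx":46.2,"dy":-28.2,"az":0.145,"hand":0},{"dx":46.2,"dy":-28.2,"az":0.145,"hand":0},{"dx":46.2,"dy":-28.2,"az":0.145,"hand":0},{"dx":46.2,"dy":-28.2,"az":0.145,"hand":0},{"dx":46.2,"dy":-28.2,"az":0.145,"hand":0},{"dx":46.2,"dy":-28.2,"az":0.145,"hand":0},{"dx":46.2,"dy":-28.2,"az":0.145,"hand":0},{"dx":46.2,"dy":-28.2,"az":0.145,"hand":0}])

```text
invalid input at $.series[0]: expected keys ax, ay, az, dx, dy, dz, hand
```

send_rows(series=[{"ax":0,"ay":0,"az":0.145,"dx":46.2,"dy":-28.2,"dz":0,"hand":0},{"ax":0,"ay":0,"az":0.145,"dx":46.2,"dy":-28.2,"dz":0,"hand":0},{"ax":0,"ay":0,"az":0.145,"dx":46.2,"dy":-28.2,"dz":0,"hand":0},{"ax":0,"ay":0,"az":0.145,"dx":46.2,"dy":-28.2,"dz":0,"hand":0},{"ax":0,"ay":0,"az":0.145,"dx":46.2,"dy":-28.2,"dz":0,"hand":0},{"ax":0,"ay":0,"az":0.145,"dx":46.2,"dy":-28.2,"dz":0,"hand":0},{"ax":0,"ay":0,"az":0.145,"dx":46.2,"dy":-28.2,"dz":0,"hand":0},{"ax":0,"ay":0,"az":0.145,"dx":46.2,"dy":-28.2,"dz":0,"hand":0},{"ax":0,"ay":0,"az":0.145,"dx":46.2,"dy":-28.2,"dz":0,"hand":0},{"ax":0,"ay":0,"az":0.145,"dx":46.2,"dy":-28.2,"dz":0,"hand":0}])

```text
clock: 1.2
eef_pos: [527.2, -237.0, 231.4]
tool_rot: [3.141, -0.0, 0.169]
force: [0.6, -1.0, 0.7]
width: 85.5
gripper_force: 0.0
```

send_rows(series=[{"ax":0,"ay":0,"az":0,"dx":3.0,"dy":-2.6,"dz":0,"hand":0},{"ax":0,"ay":0,"az":0,"dx":3.0,"dy":-2.6,"dz":4,"hand":0},{"ax":0,"ay":0,"az":0,"dx":3.0,"dy":-2.6,"dz":7,"hand":0},{"ax":0,"ay":0,"az":0,"dx":3.0,"dy":-2.6,"dz":9,"hand":0},{"ax":0,"ay":0,"az":0,"dx":3.0,"dy":-2.6,"dz":9,"hand":0},{"ax":0,"ay":0,"az":0,"dx":3.0,"dy":-2.6,"dz":9,"hand":0}])

```text
clock: 1.8
eef_pos: [551.6, -208.2, 141.5]
tool_rot: [-3.142, 0.0, 0.169]
force: [1.0, 0.1, 0.6]
width: 85.4
gripper_force: 0.0
```

```bash
python3 - <<'E'
from h import *
for n in("scene","top"):
    i=get_image(n); x=i["pixels"][:,:,::-1]
    x=x[130:290,210:410] if n=="scene" else x[160:320,320:520]
    cv2.imwrite(f"pics/{n}1.png",cv2.resize(x,None,fx=3,fy=3)); 
a=cv2.imread("pics/scene1.png");b=cv2.imread("pics/top1.png")
cv2.imwrite("pics/both1.png",cv2.resize(np.hstack([a,b]),(800,320)))
print(read_state()["eef_pos"],read_state()["force"])
E
```

```text
[ 552.39525084 -208.60250652  142.70515668] [-0.54424144 -0.80635117  0.50443938]
```

View pics/both1.png

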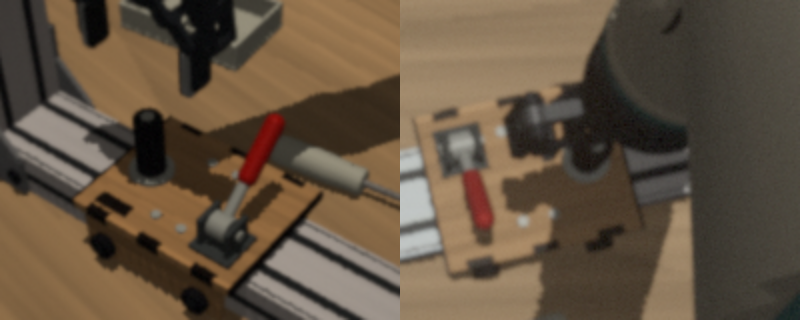

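The fingers straddle the knob along the rail: knob at (150,145) in the scene crop, finger tips at (92,40) and (195,85). I'll descend and grip.

send_rows(series=[{"ax":0,"ay":0,"az":0,"dx":0,"dy":0,"dz":2.5,"hand":0},{"ax":0,"ay":0,"az":0,"dx":0,"dy":0,"dz":5,"hand":0},{"ax":0,"ay":0,"az":0,"dx":0,"dy":0,"dz":6.7,"hand":0},{"ax":0,"ay":0,"az":0,"dx":0,"dy":0,"dz":6.7,"hand":0.5},{"ax":0,"ay":0,"az":0,"dx":0,"dy":0,"dz":6.7,"hand":0.8},{"ax":0,"ay":0,"az":0,"dx":0,"dy":0,"dz":6.7,"hand":1},{"ax":0,"ay":0,"az":0,"dx":0,"dy":0,"dz":6.7,"hand":1},{"ax":0,"ay":0,"az":0,"dx":0,"dy":0,"dz":6.7,"hand":1},{"ax":0,"ay":0,"az":0,"dx":0,"dy":0,"dz":6.7,"hand":1}])

```text
clock: 2.8
eef_pos: [552.3, -208.2, 75.8]
tool_rot: [3.141, -0.002, 0.169]
force: [-0.1, 0.7, 6.1]
width: 22.6
gripper_force: 58.5
```

send_rows(series=[{"ax":0,"ay":0,"az":0,"dx":0,"dy":-0.4,"dz":0,"hand":1},{"ax":0,"ay":0,"az":0,"dx":0,"dy":-1.2,"dz":0,"hand":1},{"ax":0,"ay":0,"az":0,"dx":0,"dy":-2.2,"dz":0,"hand":1},{"ax":0,"ay":0,"az":0,"dx":0,"dy":-3.2,"dz":0,"hand":1},{"ax":0,"ay":0,"az":0,"dx":0,"dy":-4.2,"dz":0,"hand":1},{"ax":0,"ay":0,"az":0,"dx":0,"dy":-5.2,"dz":0,"hand":1},{"ax":0,"ay":0,"az":0,"dx":0,"dy":-6.2,"dz":0,"hand":1},{"ax":0,"ay":0,"az":0,"dx":0,"dy":-7.2,"dz":0,"hand":1},{"ax":0,"ay":0,"az":0,"dx":0,"dy":-7.8,"dz":0,"hand":1},{"ax":0,"ay":0,"az":0,"dx":0,"dy":-8.2,"dz":0,"hand":1}])

```text
clock: 3.8
eef_pos: [536.6, -127.9, 75.8]
tool_rot: [3.141, 0.001, 0.168]
force: [-5.0, -2.5, 11.8]
width: 22.7
gripper_force: 59.7
```

send_rows(series=[{"ax":0,"ay":0,"az":0,"dx":-0.2,"dy":-0.2,"dz":-0.1,"hand":1},{"ax":0,"ay":0,"az":0,"dx":-0.2,"dy":-0.5,"dz":-0.1,"hand":1},{"ax":0,"ay":0,"az":0,"dx":-0.22,"dy":-0.8,"dz":-0.1,"hand":1},{"ax":0,"ay":0,"az":0,"dx":-0.22,"dy":-1.0,"dz":-0.1,"hand":1},{"ax":0,"ay":0,"az":0,"dx":-0.22,"dy":-1.1,"dz":-0.1,"hand":1}])

```text
clock: 4.3
eef_pos: [534.4, -116.7, 75.8]
tool_rot: [3.141, -0.002, 0.169]
force: [0.4, -0.8, 4.3]
width: 22.5
gripper_force: 60.5
```

```bash
python3 - <<'E'
from h import *
for k in range(4):
    s=read_state(); u=np.array([-.185,.983]); print(s["eef_pos"],s["force"],s["force"][:2]@u, s["torque"]); get_image("top")
E
```

```text
[ 534.41507002 -116.67924645   75.84233752] [ 0.40856219 -0.84094539  4.27751158] -0.9022333195796644 [-0.26988995 -0.30245916 -0.02416366]
[ 534.36161162 -116.53997621   75.82245028] [0.64310201 0.48167183 6.30797311] 0.3545095346205606 [-0.29715209 -0.25719026 -0.03919658]
[ 534.33994575 -116.5525706    75.82324736] [ 0.51775283 -1.21936097  5.38836782] -1.2944161071777065 [-0.17434038 -0.24471641  0.03875745]
[ 534.34520702 -116.5479153    75.82221764] [1.51134239 0.11611121 5.54438107] -0.1654610177944004 [-0.26413536 -0.29363094 -0.01740782]
```

send_rows(series=[{"ax":0,"ay":0,"az":0,"dx":0,"dy":-0.2,"dz":0,"hand":1},{"ax":0,"ay":0,"az":0,"dx":0,"dy":-0.4,"dz":0,"hand":1},{"ax":0,"ay":0,"az":0,"dx":-0.01,"dy":-0.6,"dz":0,"hand":1},{"ax":0,"ay":0,"az":0,"dx":-0.02,"dy":-0.8,"dz":0,"hand":1}])

```text
clock: 4.9
eef_pos: [532.9, -109.0, 75.8]
tool_rot: [3.141, -0.002, 0.169]
force: [1.8, -1.2, 6.0]
width: 22.3
gripper_force: 60.5
```

send_rows(series=[{"ax":0,"ay":0,"az":0,"dx":0,"dy":-0.2,"dz":0,"hand":1},{"ax":0,"ay":0,"az":0,"dx":0,"dy":-0.4,"dz":0,"hand":1},{"ax":0,"ay":0,"az":0,"dx":-0.01,"dy":-0.6,"dz":0,"hand":1}])

```text
clock: 5.2
eef_pos: [531.7, -103.2, 75.8]
tool_rot: [3.141, -0.002, 0.169]
force: [1.2, -1.0, 5.3]
width: 22.4
gripper_force: 60.5
```

send_rows(series=[{"ax":0,"ay":0,"az":0,"dx":0,"dy":-0.2,"dz":0,"hand":1},{"ax":0,"ay":0,"az":0,"dx":-0.01,"dy":-0.4,"dz":0,"hand":1},{"ax":0,"ay":0,"az":0,"dx":-0.01,"dy":-0.6,"dz":0,"hand":1}])

```text
clock: 5.5
eef_pos: [530.6, -97.3, 75.8]
tool_rot: [3.141, -0.002, 0.169]
force: [0.2, -0.8, 5.9]
width: 22.7
gripper_force: 60.5
```

send_rows(series=[{"ax":0,"ay":0,"az":0,"dx":0,"dy":-0.2,"dz":0,"hand":1},{"ax":0,"ay":0,"az":0,"dx":-0.01,"dy":-0.4,"dz":0,"hand":1},{"ax":0,"ay":0,"az":0,"dx":-0.01,"dy":-0.6,"dz":0,"hand":1}])

```text
clock: 5.8
eef_pos: [529.5, -91.4, 75.8]
tool_rot: [3.141, -0.001, 0.169]
force: [0.9, -1.2, 6.2]
width: 22.6
gripper_force: 60.5
```

send_rows(series=[{"ax":0,"ay":0,"az":0,"dx":0,"dy":-0.2,"dz":0,"hand":1},{"ax":0,"ay":0,"az":0,"dx":-0.01,"dy":-0.4,"dz":0,"hand":1},{"ax":0,"ay":0,"az":0,"dx":-0.01,"dy":-0.6,"dz":0,"hand":1}])

```text
clock: 6.1
eef_pos: [528.3, -85.5, 75.8]
tool_rot: [3.141, -0.001, 0.169]
force: [0.8, -1.2, 6.1]
width: 22.6
gripper_force: 60.5
```

send_rows(series=[{"ax":0,"ay":0,"az":0,"dx":0,"dy":-0.2,"dz":0,"hand":1},{"ax":0,"ay":0,"az":0,"dx":-0.01,"dy":-0.4,"dz":0,"hand":1},{"ax":0,"ay":0,"az":0,"dx":-0.01,"dy":-0.6,"dz":0,"hand":1}])

```text
clock: 6.4
eef_pos: [527.2, -79.6, 75.8]
tool_rot: [3.141, -0.001, 0.169]
force: [0.9, -1.1, 5.5]
width: 22.6
gripper_force: 60.5
```

send_rows(series=[{"ax":0,"ay":0,"az":0,"dx":0,"dy":-0.2,"dz":0,"hand":1},{"ax":0,"ay":0,"az":0,"dx":-0.01,"dy":-0.4,"dz":0,"hand":1},{"ax":0,"ay":0,"az":0,"dx":-0.01,"dy":-0.6,"dz":0,"hand":1}])

```text
clock: 6.7
eef_pos: [526.0, -73.7, 75.8]
tool_rot: [3.141, -0.001, 0.169]
force: [1.8, -2.1, 5.7]
width: 22.6
gripper_force: 60.5
```

send_rows(series=[{"ax":0,"ay":0,"az":0,"dx":0,"dy":-0.2,"dz":0,"hand":1},{"ax":0,"ay":0,"az":0,"dx":-0.01,"dy":-0.4,"dz":0,"hand":1},{"ax":0,"ay":0,"az":0,"dx":-0.01,"dy":-0.6,"dz":0,"hand":1}])

```text
clock: 7.0
eef_pos: [524.8, -67.8, 75.8]
tool_rot: [3.141, -0.001, 0.169]
force: [0.2, -1.7, 6.9]
width: 22.3
gripper_force: 60.5
```

send_rows(series=[{"ax":0,"ay":0,"az":0,"dx":0,"dy":-0.2,"dz":0,"hand":1},{"ax":0,"ay":0,"az":0,"dx":-0.01,"dy":-0.4,"dz":0,"hand":1},{"ax":0,"ay":0,"az":0,"dx":-0.01,"dy":-0.6,"dz":0,"hand":1}])

```text
clock: 7.3
eef_pos: [523.7, -61.9, 75.8]
tool_rot: [3.141, -0.001, 0.169]
force: [0.7, -1.3, 6.6]
width: 22.2
gripper_force: 60.5
```

send_rows(series=[{"ax":0,"ay":0,"az":0,"dx":0,"dy":-0.2,"dz":0,"hand":1},{"ax":0,"ay":0,"az":0,"dx":-0.01,"dy":-0.4,"dz":0,"hand":1},{"ax":0,"ay":0,"az":0,"dx":-0.01,"dy":-0.6,"dz":0,"hand":1}])

```text
clock: 7.6
eef_pos: [522.5, -56.1, 75.8]
tool_rot: [3.141, -0.001, 0.168]
force: [0.1, -0.8, 6.4]
width: 22.7
gripper_force: 60.5
```

send_rows(series=[{"ax":0,"ay":0,"az":0,"dx":0,"dy":-0.2,"dz":0,"hand":1},{"ax":0,"ay":0,"az":0,"dx":-0.01,"dy":-0.4,"dz":0,"hand":1},{"ax":0,"ay":0,"az":0,"dx":-0.01,"dy":-0.6,"dz":0,"hand":1}])

```text
clock: 7.9
eef_pos: [521.4, -50.1, 75.8]
tool_rot: [3.141, -0.001, 0.169]
force: [0.4, -1.4, 7.0]
width: 22.8
gripper_force: 60.5
```

send_rows(series=[{"ax":0,"ay":0,"az":0,"dx":0,"dy":-0.2,"dz":0,"hand":1},{"ax":0,"ay":0,"az":0,"dx":-0.01,"dy":-0.4,"dz":0,"hand":1},{"ax":0,"ay":0,"az":0,"dx":-0.01,"dy":-0.6,"dz":0,"hand":1}])

```text
clock: 8.2
eef_pos: [520.2, -44.2, 75.8]
tool_rot: [3.141, -0.001, 0.169]
force: [1.2, -1.9, 6.7]
width: 22.2
gripper_force: 60.5
```

send_rows(series=[{"ax":0,"ay":0,"az":0,"dx":0,"dy":-0.2,"dz":0,"hand":1},{"ax":0,"ay":0,"az":0,"dx":-0.01,"dy":-0.4,"dz":0,"hand":1},{"ax":0,"ay":0,"az":0,"dx":-0.01,"dy":-0.6,"dz":0,"hand":1}])

```text
clock: 8.5
eef_pos: [519.1, -38.3, 75.8]
tool_rot: [3.141, -0.001, 0.169]
force: [0.5, -2.4, 6.9]
width: 22.4
gripper_force: 60.5
```

send_rows(series=[{"ax":0,"ay":0,"az":0,"dx":0,"dy":-0.2,"dz":0,"hand":1},{"ax":0,"ay":0,"az":0,"dx":-0.01,"dy":-0.4,"dz":0,"hand":1},{"ax":0,"ay":0,"az":0,"dx":-0.01,"dy":-0.6,"dz":0,"hand":1}])

```text
clock: 8.8
eef_pos: [517.9, -32.5, 75.8]
tool_rot: [3.141, -0.001, 0.169]
force: [-0.7, -2.0, 7.2]
width: 22.5
gripper_force: 60.5
```

send_rows(series=[{"ax":0,"ay":0,"az":0,"dx":0,"dy":-0.2,"dz":0,"hand":1},{"ax":0,"ay":0,"az":0,"dx":-0.01,"dy":-0.4,"dz":0,"hand":1},{"ax":0,"ay":0,"az":0,"dx":-0.01,"dy":-0.6,"dz":0,"hand":1}])

```text
clock: 9.1
eef_pos: [516.8, -26.6, 75.8]
tool_rot: [3.141, -0.001, 0.168]
force: [0.5, -1.7, 6.2]
width: 22.5
gripper_force: 60.5
```

send_rows(series=[{"ax":0,"ay":0,"az":0,"dx":0,"dy":-0.2,"dz":0,"hand":1},{"ax":0,"ay":0,"az":0,"dx":-0.01,"dy":-0.4,"dz":0,"hand":1},{"ax":0,"ay":0,"az":0,"dx":-0.01,"dy":-0.6,"dz":0,"hand":1}])

```text
clock: 9.4
eef_pos: [515.6, -20.7, 75.8]
tool_rot: [3.141, -0.0, 0.169]
force: [-0.4, -1.7, 7.5]
width: 22.8
gripper_force: 60.5
```

send_rows(series=[{"ax":0,"ay":0,"az":0,"dx":0,"dy":-0.2,"dz":0,"hand":1},{"ax":0,"ay":0,"az":0,"dx":-0.01,"dy":-0.4,"dz":0,"hand":1},{"ax":0,"ay":0,"az":0,"dx":-0.01,"dy":-0.6,"dz":0,"hand":1}])

```text
clock: 9.7
eef_pos: [514.4, -14.8, 75.8]
tool_rot: [3.141, -0.0, 0.168]
force: [0.0, -2.0, 7.0]
width: 22.4
gripper_force: 60.6
```

send_rows(series=[{"ax":0,"ay":0,"az":0,"dx":0,"dy":-0.2,"dz":0,"hand":1},{"ax":0,"ay":0,"az":0,"dx":-0.01,"dy":-0.4,"dz":0,"hand":1},{"ax":0,"ay":0,"az":0,"dx":-0.01,"dy":-0.6,"dz":0,"hand":1}])

```text
clock: 10.0
eef_pos: [513.3, -9.2, 75.8]
tool_rot: [3.141, -0.0, 0.168]
force: [-0.4, -3.4, 7.6]
width: 22.5
gripper_force: 60.7
```

send_rows(series=[{"ax":0,"ay":0,"az":0,"dx":0,"dy":-0.1,"dz":0,"hand":1},{"ax":0,"ay":0,"az":0,"dx":0,"dy":-0.2,"dz":0,"hand":1},{"ax":0,"ay":0,"az":0,"dx":-0.01,"dy":-0.3,"dz":0,"hand":1}])

```text
clock: 10.3
eef_pos: [513.0, -7.2, 75.8]
tool_rot: [3.14, -0.001, 0.167]
force: [1.0, -5.5, 5.6]
width: 22.3
gripper_force: 60.6
```

send_rows(series=[{"ax":0,"ay":0,"az":0,"dx":0,"dy":-0.1,"dz":0,"hand":1},{"ax":0,"ay":0,"az":0,"dx":0,"dy":-0.15,"dz":0,"hand":1},{"ax":0,"ay":0,"az":0,"dx":0,"dy":-0.2,"dz":0,"hand":1}])

```text
clock: 10.6
eef_pos: [512.8, -5.9, 75.8]
tool_rot: [3.139, -0.001, 0.167]
force: [1.1, -5.9, 7.0]
width: 22.9
gripper_force: 60.7
```

Going tight is confirmed: about 6 N along the rail, up from 1.5 N. I'll back off 30 mm.

send_rows(series=[{"ax":0,"ay":0,"az":0,"dx":0.01,"dy":0.4,"dz":0,"hand":1},{"ax":0,"ay":0,"az":0,"dx":0.02,"dy":0.9,"dz":0,"hand":1},{"ax":0,"ay":0,"az":0,"dx":0.03,"dy":1.4,"dz":0,"hand":1},{"ax":0,"ay":0,"az":0,"dx":0.04,"dy":1.9,"dz":0,"hand":1},{"ax":0,"ay":0,"az":0,"dx":0.05,"dy":2.4,"dz":0,"hand":1},{"ax":0,"ay":0,"az":0,"dx":0.06,"dy":2.8,"dz":0,"hand":1},{"ax":0,"ay":0,"az":0,"dx":0.06,"dy":3.0,"dz":0,"hand":1},{"ax":0,"ay":0,"az":0,"dx":0.06,"dy":3.0,"dz":0,"hand":1},{"ax":0,"ay":0,"az":0,"dx":0.06,"dy":3.0,"dz":0,"hand":1}])

```text
clock: 11.5
eef_pos: [518.0, -33.0, 75.8]
tool_rot: [-3.141, -0.0, 0.169]
force: [0.4, -0.7, 6.9]
width: 22.6
gripper_force: 60.7
```

send_rows(series=[{"ax":0,"ay":0,"az":0,"dx":0,"dy":0,"dz":0,"hand":0.5},{"ax":0,"ay":0,"az":0,"dx":0,"dy":0,"dz":0,"hand":0.3},{"ax":0,"ay":0,"az":0,"dx":0,"dy":0,"dz":0,"hand":0.3},{"ax":0,"ay":0,"az":0,"dx":0,"dy":0,"dz":-2,"hand":0.3},{"ax":0,"ay":0,"az":0,"dx":0,"dy":0,"dz":-5,"hand":0.3},{"ax":0,"ay":0,"az":0,"dx":0,"dy":0,"dz":-8,"hand":0.3},{"ax":0,"ay":0,"az":0,"dx":0,"dy":0,"dz":-8.5,"hand":1},{"ax":0,"ay":0,"az":0,"dx":-0.8,"dy":-4.5,"dz":-8.5,"hand":1},{"ax":0,"ay":0,"az":0,"dx":-1.6,"dy":-9.0,"dz":-8.5,"hand":1},{"ax":0,"ay":0,"az":0,"dx":-1.6,"dy":-9.0,"dz":-8.5,"hand":1}])

```text
clock: 12.5
eef_pos: [483.8, 59.8, 159.4]
tool_rot: [-3.137, 0.004, 0.179]
force: [0.2, -0.2, 0.9]
width: 1.8
gripper_force: 0.0
```

```bash
python3 - <<'E'
from h import *
i=get_image("scene"); x=i["pixels"][150:400,250:550,::-1]
t=get_image("top"); y=t["pixels"][160:410,170:470,::-1]
cv2.imwrite("pics/both2.png",cv2.resize(np.hstack([x,y]),(800,333)))
print(read_state()["eef_pos"],read_state()["force"])
E
```

```text
[486.24610973  54.06445842 159.75953789] [ 0.46759047 -1.56962052 -0.17569047]
```

View pics/both2.png

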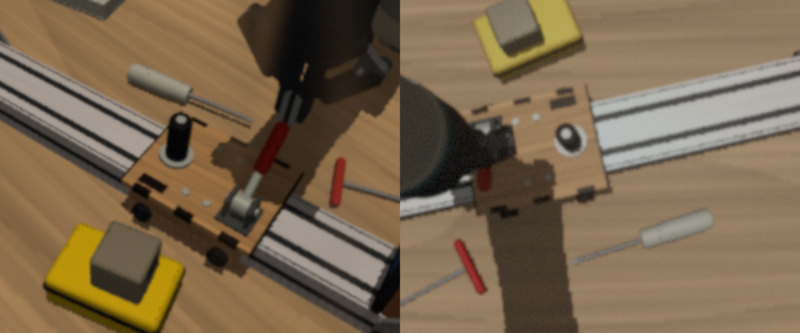

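The scene crop shows the knob top at (182,119), the grip middle at (271,148) and the closed fingertips right above the upper grip at (290,115). I'll check these positions once.

```bash
python3 - <<'E'
from h import *
i=get_image("scene"); f=lambda p:(250+p[0]*.75,150+p[1]*.75)
print("knob",onz(i,f((182,119)),110),"grip",onz(i,f((271,148)),113),"pivot",onz(i,f((243,207)),72))
c=lambda X:(lambda q:q[:2]/q[2]*i["mtx"][0,0]+i["mtx"][:2,2])(i["R"]@np.array(X)+i["t"])
print((c([486,53,160])-[250,150])/.75, read_state()["eef_pos"])
E
```

```text
knob [517.66088428 -32.17403375 110.        ] grip [485.12049143  52.84218087 113.        ] pivot [530.89078258  64.12181019  72.        ]
[282.70865708 114.72190116] [486.82244322  52.61260297 159.86289732]
```

send_rows(series=[{"ax":0,"ay":0,"az":0,"dx":0,"dy":0,"dz":1.5,"hand":1},{"ax":0,"ay":0,"az":0,"dx":0,"dy":0,"dz":3,"hand":1},{"ax":0,"ay":0,"az":0,"dx":0,"dy":0,"dz":4,"hand":1},{"ax":0,"ay":0,"az":0,"dx":0,"dy":0,"dz":4.5,"hand":1},{"ax":0,"ay":0,"az":0,"dx":0,"dy":0,"dz":5,"hand":1},{"ax":0,"ay":0,"az":0,"dx":0,"dy":0,"dz":5.5,"hand":1},{"ax":0,"ay":0,"az":0,"dx":0,"dy":0,"dz":6,"hand":1},{"ax":0,"ay":0,"az":0,"dx":0,"dy":0,"dz":6.5,"hand":1}])

```text
clock: 13.45
eef_pos: [486.8, 52.7, 95.1]
tool_rot: [-3.142, 0.0, 0.169]
force: [-1.6, -0.8, 6.0]
width: -0.2
gripper_force: 2.2
```

send_rows(series=[{"ax":0,"ay":0,"az":0,"dx":0,"dy":0,"dz":0.4,"hand":1},{"ax":0,"ay":0,"az":0,"dx":0,"dy":0,"dz":0.8,"hand":1},{"ax":0,"ay":0,"az":0,"dx":0,"dy":0,"dz":1.1,"hand":1},{"ax":0,"ay":0,"az":0,"dx":0,"dy":0,"dz":1.4,"hand":1},{"ax":0,"ay":0,"az":0,"dx":0,"dy":0,"dz":1.5,"hand":1},{"ax":0,"ay":0,"az":0,"dx":0,"dy":0,"dz":1.5,"hand":1}])

```text
clock: 14.05
eef_pos: [484.7, 52.4, 81.2]
tool_rot: [-3.141, 0.004, 0.168]
force: [-7.4, -0.2, 20.8]
width: 0.2
gripper_force: 10.5
```

send_rows(series=[{"ax":0,"ay":0,"az":0,"dx":0,"dy":0,"dz":-1,"hand":1},{"ax":0,"ay":0,"az":0,"dx":0,"dy":0,"dz":-4,"hand":1},{"ax":0,"ay":0,"az":0,"dx":0,"dy":0,"dz":-8,"hand":1},{"ax":0,"ay":0,"az":0,"dx":0,"dy":0,"dz":-11,"hand":1},{"ax":0,"ay":0,"az":0,"dx":0,"dy":0,"dz":-12,"hand":1},{"ax":0,"ay":0,"az":0,"dx":0,"dy":0,"dz":-12,"hand":1},{"ax":0,"ay":0,"az":0,"dx":0,"dy":0,"dz":-12,"hand":1}])

```text
clock: 14.75
eef_pos: [486.4, 52.9, 199.3]
tool_rot: [-3.141, 0.001, 0.169]
force: [-1.3, 0.5, -1.0]
width: 0.3
gripper_force: 0.0
```

```bash
python3 - <<'E'
from h import *
i=get_image("scene"); x=i["pixels"][150:400,250:550,::-1]
cv2.imwrite("pics/s3.png",cv2.resize(x,(800,600)[:1]+(600,)) if 0 else cv2.resize(x,(600,500)))
print(read_state()["eef_pos"],read_state()["force"])
E
```

```text
[486.10274389  52.84051959 198.92497245] [-0.0254736  -0.35582767  0.06971979]
```

View pics/s3.png

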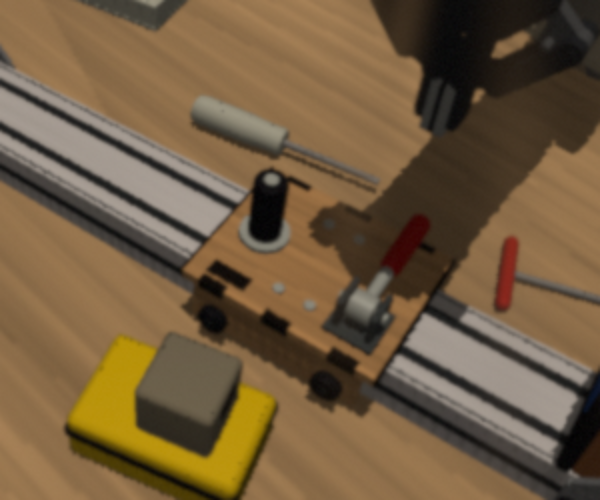

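The knob top at (272,177) hasn't moved, and the lever looks lowered with its grip at (407,245). I'll compare that with the projection for a flat lever.

```bash
python3 - <<'E'
from h import *
i=get_image("scene")
P=np.array([528.3,60.7,72]);v=np.array([.982,.191,0])
for a in(0,.2,.78):
    X=P-60*np.cos(a)*v+[0,0,3+60*np.sin(a)]
    q=cv2.projectPoints(X.reshape(1,3),cv2.Rodrigues(np.array(i["R"]))[0],np.array(i["t"]),i["mtx"],np.array([i["k1"],0,0,0,0.]))[0].ravel()
    print(a,(q-[250,150])*2)
E
```

```text
0 [405.02947395 243.40841834]
0.2 [407.79486041 233.23076297]
0.78 [406.22453601 218.49931455]
```

The grip matches the flat position (405,243), so I'm handing in.

```bash
python3 -c "
from cell import *
print(finish_job())"
```

```text
the job is handed in; nothing more can be done
None
```

The job is handed in: the carriage went tight at about 6 N, I backed it off about 28 mm (roughly 22 mm short of where the tight spot begins), pressed the lock lever flat (confirmed in the camera image), and moved the gripper clear.

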